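# Start the herb mill with its push switches

## Robot

A 6-joint arm with a two-finger parallel gripper is mounted at the origin on the work surface. World frame = base frame: x ahead of the robot, y to its left, z up, the work surface at z = 0. Lengths are in m, angles in rad, forces in N, time in s.
With the tool pointing down it reaches from about 0.225 to 0.725 m from the base axis. Payload 3.1 kg.
Tool frame: the origin (TCP) lies at the very end of the fingers, on their centre line; the grasp point (between the pads) lies 19 mm behind it; y points along the fingers, z is the direction in which the jaws open and shut, and the axes are right-handed (so a half turn about y gives the same grasp; the last joint's range is limited). The gripper opens to 85 mm and grips with 20 to 120 N. Pads are 22 mm wide; open, the fingers measure 114 mm over their backs; the gripper's body (76 mm by 85 mm) begins 54 mm behind the grasp point. The pads swing forward as they close: fully open they stand 13 mm farther back than shut.
Start: joints at [-1.234, 0.048, 0.099, 1.622, 0, 1.443], TCP at [0.235, -0.469, 0.231] pointing down, gripper open.
Joint ranges: [-2.91, 2.91], [-0.99, 1.94], [-1.21, 1.42], [-2.12, 2.29], [-1.49, 1.47], [-3.14, 3.14]. Speed limits (rad/s): [2.79, 2.79, 3.14, 3.14, 3.14, 3.14].

## Interface

Orientations are given as a rotation vector (axis times angle).
In Python, from station import * gives the robot as it stands. The module is installed in compiled form; this text tells all that it offers.
- The arm moves only by the tool apply_moves, never from a script. Its argument "motion" is a list that holds one entry, the list of rows, each a list of 5 numbers: the opening, from 0 (shut) to 1 (fully open), then the shift along the tool's x, y, z as a fraction of full scale, then the turn about the tool's y as a fraction of full scale. A call has 1 to 5 rows; each row is the pose to reach, as a shift and turn from the pose commanded when the call began, along the tool's axes at that moment, turning the shorter way round; what a row does not reach only later rows make up. Full scale, the value 1, is 1000 mm for a shift and 2 pi rad for a turn. A row lasts 1/12 s, in which the tool goes at most 41.7 mm and 7.16 degrees, less where a joint would pass 70% of its speed; a pose out of reach is approached as far as the arm can. A call with a number of a shift or a turn outside -1 to 1 is refused whole. A call with a gripper value outside its range is refused whole. The fingers move at their own pace and stop on an object; "squeeze" is the grip in N (left out, the last holds). Time passes only in rows, so rows that repeat a pose let the fingers close. It gives the time, the measured TCP pose, the force and the opening at its end, in the units of the state.
- observe(): the state, without advancing time (a new reading comes with each control period).
- grab_frame(name): name is "scene" or "top" or "wrist"; returns the picture (400x640x3 uint8, red, green, blue); there is no depth.
- camera_params(name): a dict with "K" (3x3 intrinsics, pixels), "k1" (the pictures are not rectified: a ray, as slopes to the right and down, at radius r is drawn at 1 + k1 r^2 times it, then the intrinsics apply), "extrinsics" (4x4, takes a point from camera to world coordinates); the wrist camera has in their place "hand_eye" (4x4, takes a point from camera to tool coordinates, whose origin is the TCP and whose axes are the tool frame's). Camera axes: x right, y down, z forward; pixel columns grow to the right and rows downward; lengths in m; the calibration is good to about 2 mm. A picture is of the moment at which its call begins: read the wrist's pose just before it. camera_params takes no time and is no camera call.
- sign_off(): hands the job in, once; it reports no verdict.
The state is a dict: "time_s": time; "joint_pos": joint angles; "joint_vel": joint speeds; "tau": joint torques, N m; "position": TCP position; "orientation": TCP orientation; "contact_force": force on the tool from outside, world axes, zero at the start; "wrist_torque": the same for the moment, N m; "opening": opening from 0.0 (shut) to 1.0 (fully open).
Only numpy, scipy, OpenCV 4.12 (cv2) and the standard library are available. Lean on these libraries where they do the work, as an engineer would, in place of code of your own. Each camera call takes 0.05 s, during which the arm holds its last target. There are 200 camera calls.

## Task

Start up the herb mill from the four push switches on the counter: press the white key (mains), then the green key (extractor), then the blue key (mill), each lightly with a fingertip until it is fully down; the keys stay down by themselves. Do not touch the red stop switch, do not lift or shove the switches, and leave the jar, the tin and the scoop as they stand. Finish with the hand clear.

Things in the scene. Friction and masses are not known exactly. Their poses are not given: they have to be found in the camera images.
- sw_mains: the white switch (the mains): a loose black box 64 x 64 mm and 30 mm high, about 0.45 kg, on rubber feet, standing on the counter, with one round white key, 40 mm in diameter, in the middle of its top. Origin: centre of its underside; z up, x and y square to its sides. Anywhere among four places, any of the four switches in any of them
- key_mains (a joint): how far the white key is pressed, in m: 0 up (key top 48 mm above the counter), 0.008 fully down (key top 40 mm, still 10 mm proud of the box). It yields to a straight downward push of about 3 N and stays where it is left. The key has a cushion: once it is fully down a further push of 4.5 N makes its cap give up to 6 mm more at 1 N per mm (about 10 N), beyond which it is hard; the cap springs back up when let go; all four start pressed by 0 to 1 mm
- mains_top (a point): centre of the top face of the white key; it goes down with the key
- sw_extract: the green switch (the dust extractor): a loose black box 64 x 64 mm and 30 mm high, about 0.45 kg, on rubber feet, standing on the counter, with one round green key, 40 mm in diameter, in the middle of its top. Origin: centre of its underside; z up, x and y square to its sides. Anywhere among four places, any of the four switches in any of them
- key_extract (a joint): how far the green key is pressed, in m: 0 up (key top 48 mm above the counter), 0.008 fully down (key top 40 mm, still 10 mm proud of the box). It yields to a straight downward push of about 3 N and stays where it is left. The key has a cushion: once it is fully down a further push of 4.5 N makes its cap give up to 6 mm more at 1 N per mm (about 10 N), beyond which it is hard; the cap springs back up when let go; all four start pressed by 0 to 1 mm
- extract_top (a point): centre of the top face of the green key; it goes down with the key
- sw_mill: the blue switch (the mill motor): a loose black box 64 x 64 mm and 30 mm high, about 0.45 kg, on rubber feet, standing on the counter, with one round blue key, 40 mm in diameter, in the middle of its top. Origin: centre of its underside; z up, x and y square to its sides. Anywhere among four places, any of the four switches in any of them
- key_mill (a joint): how far the blue key is pressed, in m: 0 up (key top 48 mm above the counter), 0.008 fully down (key top 40 mm, still 10 mm proud of the box). It yields to a straight downward push of about 3 N and stays where it is left. The key has a cushion: once it is fully down a further push of 4.5 N makes its cap give up to 6 mm more at 1 N per mm (about 10 N), beyond which it is hard; the cap springs back up when let go; all four start pressed by 0 to 1 mm
- mill_top (a point): centre of the top face of the blue key; it goes down with the key
- sw_stop: the red switch (the emergency stop, not to be touched): a loose black box 64 x 64 mm and 30 mm high, about 0.45 kg, on rubber feet, standing on the counter, with one round red key, 40 mm in diameter, in the middle of its top. Origin: centre of its underside; z up, x and y square to its sides. Anywhere among four places, any of the four switches in any of them
- key_stop (a joint): how far the red key is pressed, in m: 0 up (key top 48 mm above the counter), 0.008 fully down (key top 40 mm, still 10 mm proud of the box). It yields to a straight downward push of about 3 N and stays where it is left. The key has a cushion: once it is fully down a further push of 4.5 N makes its cap give up to 6 mm more at 1 N per mm (about 10 N), beyond which it is hard; the cap springs back up when let go; all four start pressed by 0 to 1 mm
- stop_top (a point): centre of the top face of the red key; it goes down with the key
- jar: amber glass jar with a brass lid, 60 mm in diameter, 75 mm high, full; origin: centre of its underside. Leave it alone
- tin: brass-coloured herb tin with a green band and a pale flat top, 68 mm in diameter, 75 mm high; origin: centre of its underside. Leave it alone
- scoop: small steel scoop with a wooden handle, 160 mm long, lying on the counter; origin: its underside, near the middle; x runs from the handle to the bowl. Leave it alone
There are look-alikes about, which are no part of the job. Leave any purple or turquoise look-alike of the sw_mill alone.

How it is judged:
On the way, in this order (a step that is already met when the one before it is completed fails the run):
1. the white key is down (value of joint key_mains above 0.0055 m), for 0.1 s.
2. the green key is down (value of joint key_extract above 0.0055 m), for 0.1 s.
3. the blue key is down (value of joint key_mill above 0.0055 m), for 0.1 s.
At the end, for the whole second after the job is handed in: The white, green and blue keys are each down by more than 5.5 mm of their 8 mm, the red key is up; every switch stands level and at rest within 20 mm of where it began; jar, tin and scoop are within 15 mm of where they began (value of joint each of key_mains, key_extract, key_mill above 0.0055 m and value of joint key_stop below 0.003 m and distance of each of sw_mains, sw_extract, sw_mill, sw_stop from where it was at the start of the episode below 0.02 m and angle between each of sw_mains, sw_extract, sw_mill, sw_stop's own z axis and vertical below 0.05 rad and linear speed of each of sw_mains, sw_extract, sw_mill, sw_stop below 0.02 m/s and distance of each of jar, tin, scoop from where it was at the start of the episode below 0.015 m); the robot touches nothing.
It fails at once if the green key is pressed before the white key is down, or the blue before the green ((value of joint key_extract above 0.003 m and value of joint key_mains below 0.0055 m) or (value of joint key_mill above 0.003 m and value of joint key_extract below 0.0055 m)).
It fails at once if the red switch is touched (contact force between sw_stop and the fingers above 0.5 N or contact force between sw_stop and the arm above 0.5 N or value of joint key_stop above 0.003 m).
It fails at once if a switch is pressed harder than 20 N (contact force between any of sw_mains, sw_extract, sw_mill and the fingers above 20 N or contact force between any of sw_mains, sw_extract, sw_mill and the arm above 20 N).
It fails at once if a switch is lifted (8 mm), tipped (0.15 rad) or pushed more than 20 mm from its place (height (world z) of any of sw_mains, sw_extract, sw_mill, sw_stop above 0.008 m or angle between any of sw_mains, sw_extract, sw_mill, sw_stop's own z axis and vertical above 0.15 rad or distance of any of sw_mains, sw_extract, sw_mill, sw_stop from where it was at the start of the episode above 0.02 m).
It fails at once if the jar, the tin or the scoop is moved more than 15 mm or lifted (distance of any of jar, tin, scoop from where it was at the start of the episode above 0.015 m).
It also fails if it takes over 45 s, if anything falls off the work surface, if the arm or the gripper's body presses on something with over 40 N, if the wrist force passes 120 N, or if a joint passes its speed limit or range.

## Working session

There is one attempt and no reset: what is moved stays moved. The work goes in short steps, Python scripts to look and compute and a tool call to move; the robot and the scene stay as the last step left them, time stands still between calls to the robot, and variables do not carry over. Pictures are saved under pics/ and viewed, about 8 in all and at most 12, crops included, and the job is handed in when it is done.

Besides the shell and the picture viewer there is one more tool, called after "Emit:" as name(argument=value, ...) on one line, values as JSON. apply_moves: Moves the arm, as the interface text tells. Its arguments: {"type":"object","properties":{"motion":{"type":"array"},"squeeze":{"type":"number"}},"required":["motion"]}

```bash
mkdir -p pics; python3 - <<'E'
from station import *
import cv2,numpy as np
o=observe();print({k:np.round(v,3) for k,v in o.items()})
for n in("top","scene"):
    c=camera_params(n);print(n,np.round(c["K"],1).tolist(),c["k1"],np.round(c["extrinsics"],3).tolist())
    cv2.imwrite(f"pics/{n}0.png",grab_frame(n)[...,::-1])
print(camera_params("wrist"))
E
```

```text
{'time_s': np.float64(0.0), 'joint_pos': array([-1.234,  0.049,  0.098,  1.622, -0.   ,  1.443]), 'joint_vel': array([-0.001,  0.002,  0.001, -0.001, -0.   ,  0.001]), 'tau': array([ 0.0000e+00, -3.3878e+01,  3.2001e+01,  2.0000e-02, -0.0000e+00,
        0.0000e+00]), 'position': array([ 0.235, -0.469,  0.23 ]), 'orientation': array([-0.465,  1.965, -1.96 ]), 'contact_force': array([ 0.153, -0.29 ,  0.857]), 'wrist_torque': array([0.024, 0.022, 0.004]), 'opening': np.float64(0.997)}
top [[489.3, 0.0, 316.4], [0.0, 489.3, 200.2], [0.0, 0.0, 1.0]] -0.05185185154555511 [[-0.026, -0.994, 0.104, 0.446], [-1.0, 0.025, -0.011, 0.004], [0.008, -0.105, -0.994, 1.006], [0.0, 0.0, 0.0, 1.0]]
scene [[419.8, 0.0, 313.6], [0.0, 419.8, 204.9], [0.0, 0.0, 1.0]] 0.015392284827336691 [[0.862, 0.41, -0.299, 0.816], [0.507, -0.685, 0.523, -0.426], [0.009, -0.602, -0.798, 0.709], [0.0, 0.0, 0.0, 1.0]]
{'K': array([[327.06731716,   0.        , 322.10638217],
       [  0.        , 327.06731716, 203.75334386],
       [  0.        ,   0.        ,   1.        ]]), 'k1': -0.05781910642681874, 'hand_eye': array([[-1.51605136e-04,  9.50766367e-01,  3.09908521e-01,
        -7.81536579e-02],
       [-1.41030190e-03, -3.09908420e-01,  9.50765367e-01,
        -1.42898838e-01],
       [ 9.99998994e-01, -2.92923664e-04,  1.38785132e-03,
        -1.35516491e-03],
       [ 0.00000000e+00,  0.00000000e+00,  0.00000000e+00,
         1.00000000e+00]])}
```

View pics/top0.png

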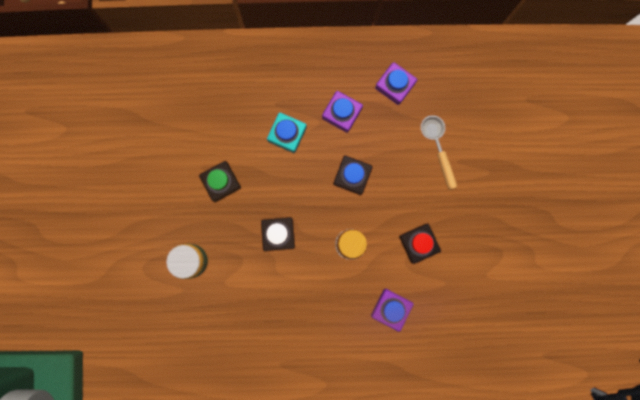

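View pics/scene0.png

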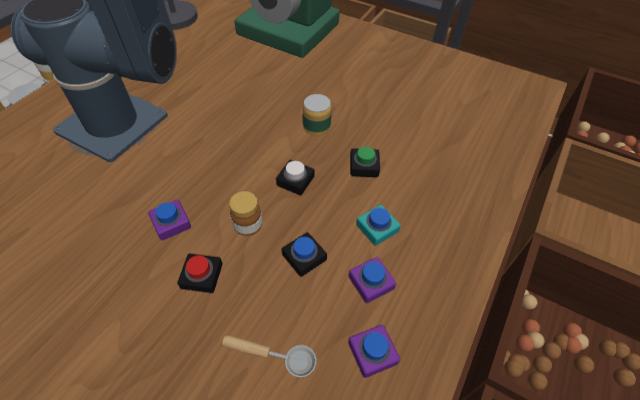

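The top view shows four black boxes: white key (277,234), green (217,180), blue (353,174) and red (423,243). The look-alikes are turquoise at (287,130) and purple at (342,110), (398,80) and (393,310). The jar is at (352,243) and the tin at (185,261). For the mill, the candidates are the five blue keys. Only (353,174) sits on a black box, so it fits the description. I'll measure and confirm it in one crop.

```bash
cat > h.py <<'E'
from station import *
import cv2,numpy as np
from scipy.spatial.transform import Rotation as Ro
def ray(n,uv,T=None):
    c=camera_params(n);k=c["k1"];K=np.array(c["K"])
    T=np.array(c["extrinsics"]) if T is None else T
    d=(np.array(uv)-K[:2,2])/K[0,0]; s=d.copy()
    for _ in range(10): s=d/(1+k*(s@s))
    return T[:3,3],T[:3,:3]@np.r_[s,1]
def onz(n,uv,z,T=None):
    o,d=ray(n,uv,T);return o+d*(z-o[2])/d[2]
def blobs(im,col):
    h=cv2.cvtColor(im,cv2.COLOR_RGB2HSV)
    lo,hi={"white":((0,0,170),(180,50,255)),"green":((45,120,60),(75,255,255)),"blue":((105,150,120),(120,255,255)),"red":((0,200,120),(4,255,255))}[col]
    n,_,st,ce=cv2.connectedComponentsWithStats(cv2.inRange(h,lo,hi))
    return [(ce[i].round(1),int(st[i,4])) for i in range(1,n) if st[i,4]>120]
E
python3 - <<'E'
from h import *
t=cv2.imread("pics/top0.png")[...,::-1].copy();s=cv2.imread("pics/scene0.png")[...,::-1].copy()
for c in("white","green","blue","red"):
  for n,im in(("top",t),("scene",s)):
    for p,a in blobs(im,c): print(c,n,p,a,onz(n,p,.0475).round(4))
for nm,p in(("jar",(352,243)),("tin",(185,261))): print(nm,onz("top",p,.075).round(3))
R=Ro.from_rotvec(observe()["orientation"]).as_matrix();print(R.round(3))
cv2.imwrite("pics/crop.png",np.hstack([cv2.resize(t[120:270,180:460],None,fx=1.42,fy=2.6*1.42/2.6,interpolation=2)[:, :, ::-1],cv2.resize(s[130:300,250:420],(213,213))[...,::-1]]) if False else cv2.resize(t[90:270,180:460],None,fx=2.8,fy=2.8,interpolation=2)[...,::-1])
E
```

```text
white top [432.  131.1] 242 [ 0.6806 -0.242   0.0475]
white top [276.5 233.3] 336 [0.4838 0.0737 0.0475]
white top [182.5 261.4] 802 [0.4337 0.258  0.0475]
white scene [ 6.6 49.7] 124 [-0.3974  0.0346  0.0475]
white scene [16.  79.7] 253 [-0.2658 -0.0359  0.0475]
white scene [294.7 167.4] 200 [0.4839 0.0729 0.0475]
green top [217.2 179.3] 308 [0.5934 0.1892 0.0475]
green top [ 41.9 374.9] 1162 [0.2208 0.5337 0.0475]
green scene [365.8 155. ] 239 [0.597  0.1828 0.0475]
blue top [397.5  79.2] 262 [ 0.79   -0.1773  0.0475]
blue top [342.6 108. ] 277 [ 0.7321 -0.0636  0.0475]
blue top [285.8 129.2] 295 [0.6912 0.0515 0.0475]
blue top [353.4 172.8] 302 [ 0.5996 -0.0807  0.0475]
blue scene [165.3 210.6] 255 [ 0.3284 -0.152   0.0475]
blue scene [379.7 216.2] 256 [0.6923 0.0498 0.0475]
blue scene [303.8 245.8] 314 [ 0.6008 -0.0827  0.0475]
blue scene [373.6 271.8] 342 [ 0.7343 -0.0653  0.0475]
blue scene [375.5 344.5] 472 [ 0.7922 -0.1799  0.0475]
red top [422.3 243. ] 306 [ 0.4573 -0.2112  0.0475]
jar [ 0.461 -0.071  0.075]
tin [0.435 0.246 0.075]
[[-0.894 -0.001  0.448]
 [-0.448  0.002 -0.894]
 [-0.    -1.    -0.002]]
```

View pics/crop.png

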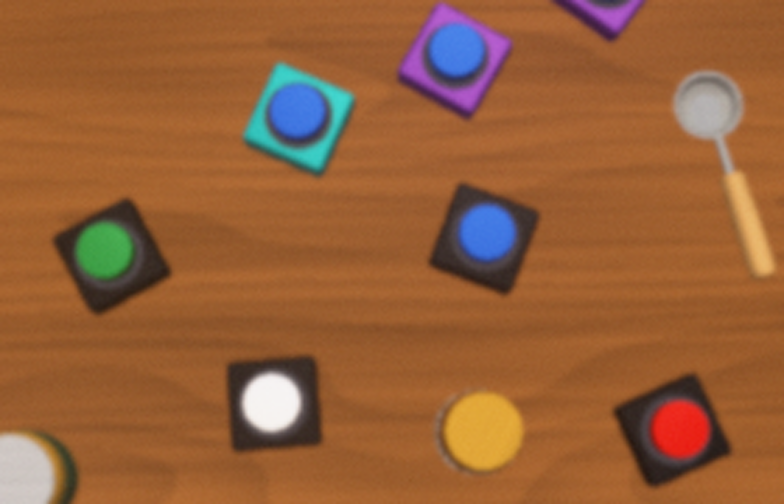

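The crop confirms it: the only blue key on a black box is at (353,174). White and green also sit on black boxes, and the jar stands at (352,243), 80 mm or more from the keys. Next I'll close the fingers and go above white.

Emit:
apply_moves(motion=[[[0,-0.03,0,-0.025,0],[0,-0.062,0,-0.05,0],[0,-0.094,0,-0.075,0],[0,-0.125,0,-0.1,0],[0,-0.155,0,-0.124,0]]], squeeze=40)

```text
time_s: 0.52
position: [0.3184, -0.287, 0.2307]
orientation: [-0.464, 1.964, -1.962]
contact_force: [0.9, -0.2, -0.5]
opening: 0.298
```

Emit:
apply_moves(motion=[[[0,-0.031,0,-0.025,0],[0,-0.062,0,-0.05,0],[0,-0.093,0,-0.075,0],[0,-0.124,0,-0.1,0],[0,-0.155,0,-0.124,0]]])

```text
time_s: 0.93
position: [0.4013, -0.1066, 0.231]
orientation: [-0.465, 1.963, -1.963]
contact_force: [1.3, 0.9, 0.1]
opening: 0.005
```

Emit:
apply_moves(motion=[[[0,-0.031,0.01,-0.025,0],[0,-0.062,0.03,-0.05,0],[0,-0.093,0.05,-0.075,0],[0,-0.124,0.07,-0.1,0],[0,-0.155,0.08,-0.125,0]]])

```text
time_s: 1.35
position: [0.4796, 0.0674, 0.151]
orientation: [-0.468, 1.964, -1.964]
contact_force: [0.1, -0.7, -0.1]
opening: 0.004
```

```bash
cat > w.py <<'E'
from h import *
def look(name,zs=.0475):
    o=observe();c=camera_params("wrist");T=np.eye(4);T[:3,:3]=Ro.from_rotvec(o["orientation"]).as_matrix();T[:3,3]=o["position"]
    R=T[:3,:3];P=o["position"];im=grab_frame("wrist");cv2.imwrite(f"pics/{name}.png",im[...,::-1])
    print("pos",P.round(4),"F",o["contact_force"].round(1),"q",o["joint_pos"].round(2))
    for col in("white","green","blue","red"):
        for p,a in blobs(im,col):
            X=onz("wrist",p,zs,T@c["hand_eye"]);print(col,p,a,X.round(4),"tool shift",(R.T@(X-P)).round(4))
E
python3 -c "
from w import *
look('w1')"
```

```text
pos [0.4796 0.0674 0.151 ] F [ 0.1 -0.7 -0.1] q [ 0.   -0.06 -0.17  1.47 -0.    2.68]
white [ 62.3 158. ] 5532 [0.4191 0.2673 0.0475] tool shift [-0.0358  0.1036 -0.2057]
white [319.1 194.6] 1914 [0.4826 0.0728 0.0475] tool shift [-0.0054  0.1035 -0.0034]
green [242.    6.1] 586 [0.5783 0.1787 0.0475] tool shift [-0.1384  0.1031 -0.0551]
blue [562.2 152.1] 1883 [ 0.5987 -0.081   0.0475] tool shift [-0.0402  0.1032  0.1861]
red [563.2 340.6] 580 [ 0.4569 -0.2046  0.0475] tool shift [0.142  0.1037 0.233 ]
```

View pics/w1.png

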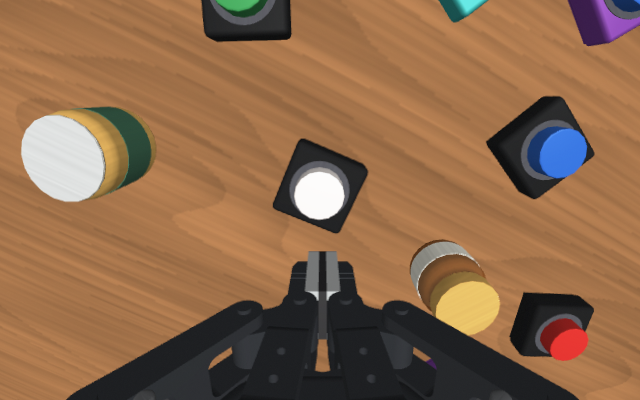

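The wrist view shows the white key at (319,195) just ahead of the shut fingertips, agreeing with the other two views to about 1 mm. I'll go down to just above it, then press slowly.

Emit:
apply_moves(motion=[[[0,-0.005,0.03,-0.004,0],[0,-0.005,0.06,-0.004,0],[0,-0.005,0.085,-0.004,0],[0,-0.005,0.096,-0.004,0],[0,-0.005,0.096,-0.004,0]]])

```text
time_s: 1.82
position: [0.4799, 0.0713, 0.0537]
orientation: [-0.473, 1.968, -1.964]
contact_force: [-1.2, -0.4, 0.4]
opening: -0.002
```

Emit:
apply_moves(motion=[[[0,0,0.003,0,0],[0,0,0.006,0,0],[0,0,0.008,0,0],[0,0,0.01,0,0],[0,0,0.01,0,0]]])

```text
time_s: 2.23
position: [0.484, 0.0713, 0.0483]
orientation: [-0.463, 1.962, -1.963]
contact_force: [0.3, 0.1, 0.8]
opening: 0.006
```

Emit:
apply_moves(motion=[[[0,0,0.002,0,0],[0,0,0.003,0,0],[0,0,0.004,0,0],[0,0,0.004,0,0],[0,0,0.004,0,0]]])

```text
time_s: 2.65
position: [0.4841, 0.0714, 0.044]
orientation: [-0.463, 1.962, -1.963]
contact_force: [1.2, -0.9, 2.5]
opening: -0.001
```

```bash
python3 -c "
from h import *
o=observe();print(o['position'].round(4),o['contact_force'].round(1))
grab_frame('top');o=observe();print(o['position'].round(4),o['contact_force'].round(1))"
```

```text
[0.4841 0.0714 0.044 ] [ 1.2 -0.9  2.5]
[0.4841 0.0714 0.0441] [1.7 0.3 2. ]
```

Emit:
apply_moves(motion=[[[0,0,0.002,0,0],[0,0,0.003,0,0],[0,0,0.004,0,0],[0,0,0.004,0,0],[0,0,0.004,0,0]]])

```text
time_s: 3.12
position: [0.484, 0.0714, 0.0401]
orientation: [-0.463, 1.962, -1.963]
contact_force: [1.7, 0.2, 3.8]
opening: -0.001
```

Emit:
apply_moves(motion=[[[0,0,0.001,0,0],[0,0,0.002,0,0],[0,0,0.002,0,0],[0,0,0.002,0,0]]])

```text
time_s: 3.45
position: [0.484, 0.0714, 0.0382]
orientation: [-0.463, 1.962, -1.963]
contact_force: [2.0, -1.1, 5.9]
opening: -0.002
```

Force rose past 4.5 N at z = 38 mm, so white is fully down. Next I'll lift and go over green.

Emit:
apply_moves(motion=[[[0,0,-0.01,0,0],[0,0,-0.04,0,0],[0,0,-0.08,0,0],[0,0,-0.11,0,0],[0,-0.03,-0.11,-0.011,0]]])

```text
time_s: 3.87
position: [0.5056, 0.0928, 0.1548]
orientation: [-0.455, 1.96, -1.966]
contact_force: [2.3, -0.7, 1.4]
opening: -0.003
```

Emit:
apply_moves(motion=[[[0,-0.035,0,-0.012,0],[0,-0.07,0,-0.025,0],[0,-0.1,0,-0.036,0],[0,-0.116,0,-0.042,0],[0,-0.116,0,-0.042,0]]])

```text
time_s: 4.28
position: [0.59, 0.1869, 0.1451]
orientation: [-0.471, 1.964, -1.961]
contact_force: [-0.7, -0.3, -0.5]
opening: -0.003
```

```bash
python3 -c "
from w import *
look('w2')"
```

```text
pos [0.59   0.1869 0.1451] F [-0.7 -0.3 -0.5] q [0.2  0.29 0.21 1.49 0.   2.87]
white [157.3 330. ] 1562 [0.4128 0.2672 0.0475] tool shift [ 0.1216  0.0984 -0.1514]
green [322.4 197.5] 2094 [0.5935 0.1898 0.0475] tool shift [-0.0048  0.0976 -0.0008]
blue [540.6 167.6] 1921 [0.6905 0.0514 0.0475] tool shift [-0.029   0.0971  0.1665]
blue [586.2 317.1] 1169 [ 0.6006 -0.0797  0.0475] tool shift [0.1104 0.0974 0.243 ]
```

View pics/w2.png

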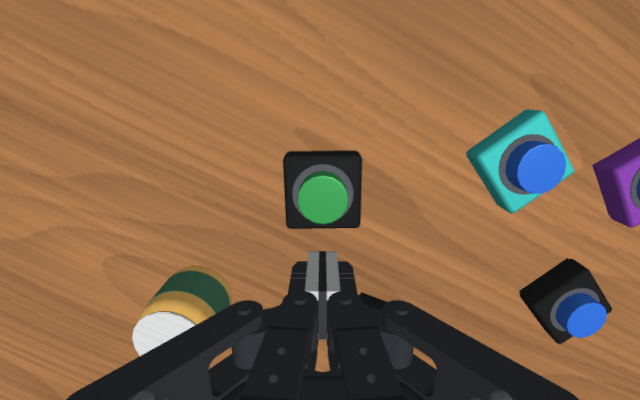

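Green is at (322,197) in this view, straight ahead of the tip, with the tin well to the left. Now I'll press it.

Emit:
apply_moves(motion=[[[0,-0.003,0.03,-0.001,0],[0,-0.003,0.06,-0.001,0],[0,-0.003,0.08,-0.001,0],[0,-0.003,0.091,-0.001,0],[0,-0.003,0.091,-0.001,0]]])

```text
time_s: 4.75
position: [0.588, 0.185, 0.0523]
orientation: [-0.474, 1.967, -1.967]
contact_force: [-0.7, -0.6, -0.9]
opening: 0.001
```

Emit:
apply_moves(motion=[[[0,0,0.003,0,0],[0,0,0.006,0,0],[0,0,0.008,0,0],[0,0,0.01,0,0],[0,0,0.01,0,0]]])

```text
time_s: 5.17
position: [0.5933, 0.1867, 0.0477]
orientation: [-0.462, 1.962, -1.962]
contact_force: [0.1, -0.4, -0.1]
opening: 0.001
```

Emit:
apply_moves(motion=[[[0,0,0.002,0,0],[0,0,0.004,0,0],[0,0,0.005,0,0],[0,0,0.006,0,0],[0,0,0.006,0,0]]])

```text
time_s: 5.58
position: [0.5932, 0.1866, 0.0409]
orientation: [-0.462, 1.962, -1.962]
contact_force: [1.0, -0.3, 1.7]
opening: 0.002
```

Emit:
apply_moves(motion=[[[0,0,0.001,0,0],[0,0,0.002,0,0],[0,0,0.003,0,0],[0,0,0.003,0,0],[0,0,0.003,0,0]]])

```text
time_s: 6.0
position: [0.5931, 0.1866, 0.0386]
orientation: [-0.462, 1.962, -1.962]
contact_force: [0.5, -0.3, 6.9]
opening: -0.002
```

Green is down at 6.9 N. Next is blue at (0.600, -0.081).

Emit:
apply_moves(motion=[[[0,0,-0.01,0,0],[0,0,-0.04,0,0],[0,0,-0.08,0,0],[0,0,-0.11,0,0],[0,0.015,-0.11,0.032,0]]])

```text
time_s: 6.42
position: [0.5958, 0.1567, 0.1555]
orientation: [-0.458, 1.957, -1.951]
contact_force: [1.7, 0.1, 0.6]
opening: -0.004
```

Emit:
apply_moves(motion=[[[0,0.016,0,0.034,0],[0,0.032,0,0.068,0],[0,0.048,0,0.102,0],[0,0.064,0,0.136,0],[0,0.08,0,0.17,0]]])

```text
time_s: 6.83
position: [0.5962, -0.0378, 0.1466]
orientation: [-0.469, 1.965, -1.962]
contact_force: [0.2, -0.1, 0.1]
opening: 0.002
```

Emit:
apply_moves(motion=[[[0,0.01,0,0.022,0],[0,0.018,0,0.04,0],[0,0.018,0,0.04,0],[0,0.018,0,0.04,0]]])

```text
time_s: 7.17
position: [0.5985, -0.081, 0.1465]
orientation: [-0.466, 1.968, -1.963]
contact_force: [-0.3, 0.3, -0.0]
opening: -0.003
```

```bash
python3 -c "
from w import *
look('w3')"
```

```text
pos [ 0.5985 -0.081   0.1465] F [-0.3  0.3 -0. ] q [-0.25  0.25  0.16  1.48  0.    2.43]
white [541.1 184.5] 1980 [ 0.688  -0.2267  0.0475] tool shift [-0.0153  0.0984  0.1706]
white [104.6 238. ] 1544 [0.4897 0.0679 0.0475] tool shift [ 0.0307  0.0995 -0.1816]
white [272.5 298. ] 149 [ 0.5011 -0.0802  0.0475] tool shift [ 0.0865  0.0993 -0.0439]
green [13.5 56.6] 1418 [0.5976 0.17   0.0475] tool shift [-0.1115  0.0994 -0.2248]
blue [210.   13.6] 1590 [0.6834 0.0466 0.0475] tool shift [-0.1332  0.0989 -0.076 ]
blue [390.7  25.1] 2645 [ 0.7306 -0.0652  0.0475] tool shift [-0.1255  0.0986  0.045 ]
blue [573.3  28.2] 2429 [ 0.7898 -0.1791  0.0475] tool shift [-0.1277  0.0982  0.1734]
blue [325.2 201.4] 2017 [ 0.5999 -0.0816  0.0475] tool shift [-0.0012  0.099   0.0014]
```

View pics/w3.png

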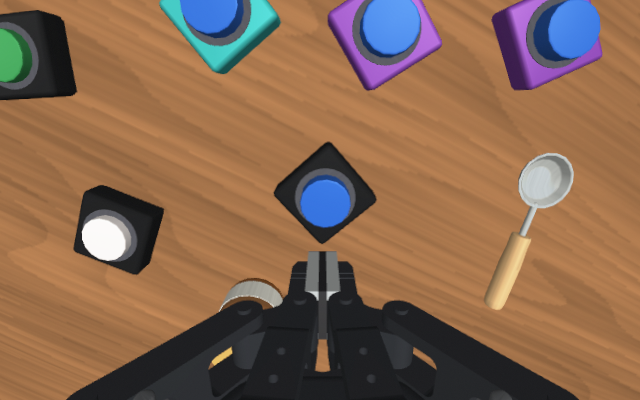

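The blue key on the black box is at (325,201), straight ahead of the tip, and the jar is clear behind. Now I'll press it.

Emit:
apply_moves(motion=[[[0,-0.001,0.03,0.001,0],[0,-0.001,0.06,0.001,0],[0,-0.001,0.08,0.001,0],[0,-0.001,0.091,0.001,0],[0,-0.001,0.091,0.001,0]]])

```text
time_s: 7.63
position: [0.598, -0.0787, 0.0525]
orientation: [-0.474, 1.968, -1.96]
contact_force: [-0.6, 0.6, 0.8]
opening: -0.001
```

Emit:
apply_moves(motion=[[[0,0,0.003,0,0],[0,0,0.006,0,0],[0,0,0.008,0,0],[0,0,0.01,0,0],[0,0,0.01,0,0]]])

```text
time_s: 8.05
position: [0.602, -0.0811, 0.0475]
orientation: [-0.462, 1.961, -1.963]
contact_force: [0.7, 0.2, 0.0]
opening: -0.002
```

Emit:
apply_moves(motion=[[[0,0,0.002,0,0],[0,0,0.004,0,0],[0,0,0.005,0,0],[0,0,0.006,0,0],[0,0,0.006,0,0]]])

```text
time_s: 8.47
position: [0.6019, -0.0811, 0.0409]
orientation: [-0.463, 1.962, -1.963]
contact_force: [1.9, -0.1, 2.7]
opening: 0.001
```

Emit:
apply_moves(motion=[[[0,0,0.001,0,0],[0,0,0.002,0,0],[0,0,0.003,0,0],[0,0,0.003,0,0],[0,0,0.003,0,0]]])

```text
time_s: 8.88
position: [0.602, -0.0811, 0.0386]
orientation: [-0.462, 1.961, -1.963]
contact_force: [0.8, -0.5, 5.7]
opening: -0.0
```

Emit:
apply_moves(motion=[[[0,0,-0.01,0,0],[0,0,-0.04,0,0],[0,0,-0.08,0,0],[0,0,-0.12,0,0],[0,0,-0.16,0,0]]])

```text
time_s: 9.3
position: [0.5992, -0.0806, 0.1978]
orientation: [-0.469, 1.966, -1.963]
contact_force: [1.8, 0.2, -0.7]
opening: 0.001
```

Emit:
apply_moves(motion=[[[0,0,-0.01,0,0],[0,0,-0.01,0,0],[0,0,-0.01,0,0]]])

```text
time_s: 9.55
position: [0.601, -0.081, 0.2078]
orientation: [-0.465, 1.963, -1.963]
contact_force: [0.2, 0.9, -0.6]
opening: -0.004
```

```bash
python3 -c "
from w import *
look('w4',.040)
s=grab_frame('scene');cv2.imwrite('pics/s4.png',s[...,::-1])
for c in('white','green','blue','red'):
  for p,a in blobs(s,c): print(c,p,a)
cv2.imwrite('pics/s4c.png',cv2.resize(np.hstack([cv2.imread('pics/scene0.png')[130:300,150:430],s[130:300,150:430,::-1]]),(800,243),interpolation=2))"
```

```text
pos [ 0.601  -0.081   0.2078] F [ 0.2  0.9 -0.6] q [-0.24  0.26  0.29  1.6  -0.    2.43]
white [503.4 172.9] 1425 [ 0.6889 -0.2365  0.04  ] tool shift [-0.0089  0.1679  0.1783]
white [139.4 216.3] 1090 [0.4834 0.0716 0.04  ] tool shift [ 0.0367  0.1678 -0.1892]
green [60.  63.6] 1592 [0.5931 0.1854 0.04  ] tool shift [-0.1124  0.1677 -0.2417]
blue [231.9  24.4] 1825 [0.6907 0.0522 0.04  ] tool shift [-0.1399  0.1678 -0.0789]
blue [374.9  41.9] 1753 [ 0.7334 -0.0652  0.04  ] tool shift [-0.1254  0.1678  0.0452]
blue [521.1  44.8] 1599 [ 0.7929 -0.1825  0.04  ] tool shift [-0.126   0.1678  0.1767]
blue [322.9 183.4] 1234 [ 0.599  -0.0819  0.04  ] tool shift [ 2.200e-03  1.678e-01 -1.000e-04]
white [ 7.4 49.5] 213
white [ 5.3 69.8] 156
white [16.4 79.6] 351
green [365.3 156.2] 208
blue [165.4 210.6] 256
blue [379.7 216.3] 255
blue [303.8 247.9] 313
blue [373.6 271.9] 342
blue [375.4 344.5] 473
```

View pics/s4c.png

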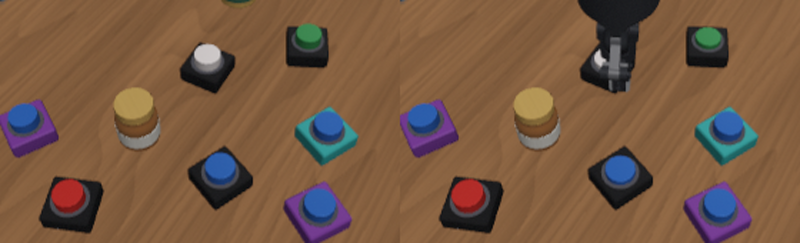

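```bash
python3 -c "
from station import *
print(sign_off())"
```

```text
the job is handed in; nothing more can be done
None
```

I pressed the white, green and blue keys in that order with the shut fingertips, then lifted the hand clear to z = 0.21 m and handed the job in at about 10 s. No verdict was reported.

- **Force:** every press ended at a tip height of about 38 mm. The readings were 5.9 N for white, 6.9 N for green and 5.7 N for blue. All are past the 4.5 N at which the cushion starts to give, so the keys should be fully down, and all are well under the 20 N limit.
- **Last pictures:** compared with the first scene picture, the blue and green keys sit lower. Their boxes, the red switch and the jar look unmoved.
- **Not confirmed by picture:** the gripper hid the white key in the last scene view. Its being down rests on the force reading and on its wrist-camera position, which agrees to about 2 mm. Green dropped 1.2 px where about 1.9 px was expected, probably because the colour mask also caught the side of the key. I didn't check the tin and scoop positions against the start; the hand kept well away from both.

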